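# Unpin and unlid the sloping stock box

## Robot

A 6-joint arm with a two-finger parallel gripper is mounted at the origin on the work surface. World frame = base frame: x ahead of the robot, y to its left, z up, the work surface at z = 0. Lengths are in m, angles in degrees, forces in N, time in s.
With the tool pointing down it reaches from about 0.4 to 0.825 m from the base axis. Payload 7 kg.
Tool frame: the origin (TCP) lies between the finger pads; the fingertips stand 19 mm ahead of it and the grasp point (between the pads) is the TCP; z points along the fingers, y is the line along which they close (so a half turn about z gives the same grasp; the last joint's range is limited). The gripper opens to 88 mm and grips with 3 to 60 N. Pads are 19 mm wide; open, the fingers measure 130 mm over their backs; the gripper's body (78 mm by 193 mm) begins 47 mm behind the grasp point.
Start: joints at [92.481, 20.546, 0.682, 0, -70.136, -16.507], TCP at [0.164, 0.655, 0.246] pointing down, gripper open.
Joint ranges: [-176.03, 176.03], [-82.01, 121.73], [-58.28, 71.71], [-173.87, 95.51], [-174.79, -0.11], [-173.66, 173.66]. Speed limits (degrees/s): [136.94, 136.94, 172.46, 180, 180, 180].

## Interface

Orientations are given as [roll, pitch, yaw] about the fixed x, y, z axes, in that order (R = Rz(yaw) Ry(pitch) Rx(roll)).
In Python, from plant import r gives the robot as it stands. The module is installed in compiled form; this text tells all that it offers.
- The arm moves only by the shell command python3 -m pendant 'ROWS' [OPENING] [FORCE]. ROWS is JSON, a list of rows, each a list of 6 numbers: the shift along the tool's x, y, z in mm, then the turn, a rotation vector about the tool's x, y, z in rad. In form: [[tx, ty, tz, wx, wy, wz], ...]. A call has 1 to 20 rows; each row is the pose to reach, as a shift and turn from the pose commanded when the call began, along the tool's axes at that moment; what a row does not reach only later rows make up. A row lasts 1/8 s, in which the tool goes at most 62.5 mm and 10.7 degrees, less where a joint would pass 70% of its speed; a pose out of reach is approached as far as the arm can. A call with a gripper value outside its range is refused whole. OPENING is the finger opening in mm, from 0 to 87.6, set as the call begins (- or left out, the last holds). The fingers move at their own pace and stop on an object; FORCE is the grip in N (left out, the last holds). Time passes only in rows, so rows that repeat a pose let the fingers close. It gives the time, the measured TCP pose, the force, the opening and the grip force at its end, in the units of the state.
- r.get_state(): the state, without advancing time (a new reading comes with each control period).
- r.capture(name): name is "side" or "top"; returns the picture (384x512x3 uint8, red, green, blue); there is no depth.
- r.camera_params(name): a dict with "mtx" (3x3 intrinsics, pixels), "rvec" (rotation vector, rad) and "tvec" (3), from world to camera coordinates, as OpenCV has them. Camera axes: x right, y down, z forward; pixel columns grow to the right and rows downward; lengths in m; the calibration is good to about 2 mm. A picture is of the moment at which its call begins. camera_params takes no time and is no camera call.
- r.close_job(): hands the job in; it is judged then, once.
The state is a dict: "time_s": time; "joints": joint angles; "qd": joint speeds; "joint_torque": joint torques, N m; "tcp_pos": TCP position; "eef_rot": TCP orientation; "contact_force": force on the tool from outside, world axes, zero at the start; "moment": the same for the moment, N m; "gripper_width": finger opening in m; "gripper_force": force on a finger pad.
Only numpy, scipy, OpenCV 4.12 (cv2) and the standard library are available. Lean on these libraries where they do the work, as an engineer would, in place of code of your own. Each camera call takes 0.05 s, during which the arm holds its last target. There are 200 camera calls.

## Task

Draw the retaining pin sideways out of the staple on the sloping box and put it in the shallow grey tray. Then lift the lid squarely off its slope, clear of the staple, and lay it flat with its handle up in the middle of the green cutting mat. Set both down without dropping them, and leave the other things on the table where they are.

Things in the scene. Friction and masses are not known exactly. Their poses are not given: they have to be found in the camera images.
- box: plywood box fixed to the table, 165 deep (x) x 190 wide (y); its open top slopes at 30 deg: the plane under the lid is 55 mm high at the front (-x) and 150 mm at the back (+x), 102.6 mm above the box's centre. Origin: centre of its underside; z up, x from the low front to the high back. A wooden lip (8 mm thick) stops the lid's low edge; it ends 1 mm below the lid's top face.
- staple (a point): middle of the opening of the steel staple, an inverted U that is fixed to the box and stands up through a slot in the lid, 62 mm downhill of the lid's centre. Opening 20 mm along the slope, 13 mm high above the lid's top face; 16 mm wide along the box's y; outside 32 mm along the slope; its top is 19 mm above the lid's top face. Axes as the box.
- lid: loose plywood lid, 186 (x) x 190 (y) x 9 mm, 0.3 kg. Origin: centre of its underside; z square to the lid (30 deg from vertical at first), x uphill. Slot for the staple (40 x 24 mm, 4 mm play) at lid x = -62 mm; rises 28 mm along its own z to clear the staple. Handle: a wooden batten across its middle, 14 thick (x), 100 long (y), 34 mm high. 8 mm high ledge below the pin's head at its low edge.
- lid_handle (a point): middle of the top edge of the lid's grip batten, 43 mm along the lid's z from the lid's origin; axes as the lid
- pin: loose flat steel pin, 0.12 kg: shank 16 wide (x) x 10 thick (z), along the pin's +y to 85 mm from the origin; head plate 50 (x) x 12 (y) x 46 mm (z). Origin: centre of the head's underside, flush with the shank's. At first it lies on the lid's top, axes as the lid's, shank through the staple, head about 58 mm to the box's -y side; slides out along the box's -y, clear after about 45 mm.
- pin_grip (a point): middle of the top edge of the pin's head, 46 mm along the pin's z from its origin; axes as the pin
- pin_tip (a point): centre of the far end of the pin's shank, 85 mm along the pin's y from its origin, 5 mm up
- tray: shallow grey tray fixed to the table, 170 (x) x 120 (y) x 18 mm high outside, walls and floor 4 mm. Origin: centre of its underside; z up
- mat: green cutting mat fixed to the table, 320 (x) x 240 (y) x 3 mm. Origin: centre of its underside; z up
- knife: craft knife, 140 mm long, lying along the far (+x) edge of the mat, 135 mm from the mat's centre; leave alone
- tape: roll of tape lying flat, 90 mm across, 25 mm high; leave alone
- glue: glue bottle, 130 mm tall, standing; leave alone
- mug: white mug, 90 mm tall; leave alone
- stapler: stapler, 140 mm long, 40 mm high, near the robot; leave alone
Not all that is in view belongs to the job. There is more than one size of the tray; the one meant has the size given above.

How it is judged (in metres and radians):
On the way, in this order (a step that is already met when the one before it is completed fails the run):
1. the pin is out of the staple while the lid still lies in place on the box (y of pin_tip in the frame of box below -0.012 m and distance of lid from where it was at the start of the episode below 0.015 m), for 0.1 s.
2. the pin lies in the tray, the lid still on the box (x of pin in the frame of tray between -0.085 and 0.085 m and y of pin in the frame of tray between -0.06 and 0.06 m and height (world z) of pin below 0.035 m and distance of lid from where it was at the start of the episode below 0.02 m), for 0.2 s.
3. the lid is lifted clear of the box and staple (distance between lid_handle and staple above 0.11 m), for 0.1 s.
At the end, for the whole second after the job is handed in: The lid lies flat on the mat (within 0.06 rad), handle up, its centre within 50 mm of the mat's centre; the pin, head and tip, lies within the tray's outline, below 35 mm; both released and at rest (horizontal distance between lid and mat below 0.05 m and height (world z) of lid below 0.01 m and height (world z) of lid_handle above 0.035 m and angle between lid's own z axis and vertical below 0.06 rad and linear speed of each of lid, pin below 0.02 m/s and x of pin in the frame of tray between -0.085 and 0.085 m and y of pin in the frame of tray between -0.06 and 0.06 m and x of pin_tip in the frame of tray between -0.085 and 0.085 m and y of pin_tip in the frame of tray between -0.06 and 0.06 m and height (world z) of each of pin, pin_tip below 0.035 m); the robot touches nothing.
It fails at once if the lid dropped or slammed down (faster than 0.6 m/s within 50 mm of the table) (height (world z) of lid below 0.05 m and linear speed of lid above 0.6 m/s).
It fails at once if the pin dropped or slammed down (faster than 0.7 m/s within 50 mm of the table) (height (world z) of pin below 0.05 m and linear speed of pin above 0.7 m/s).
It fails at once if a bystander moved by more than 30 mm (distance of any of knife, tape, glue, mug, stapler from where it was at the start of the episode above 0.03 m).
It also fails if it takes over 66 s, if anything falls off the work surface, if the arm or the gripper's body presses on something with over 40 N, if the wrist force passes 120 N, or if a joint passes its speed limit or range.

## Working session

There is one attempt and no reset: what is moved stays moved. The work goes in short steps, Python scripts to look and compute and a shell command to move; the robot and the scene stay as the last step left them, time stands still between calls to the robot, and variables do not carry over. Pictures are saved under pics/ and viewed, at most 10 in all, crops included, and the job is handed in when it is done.

```bash
mkdir -p pics; python3 - <<'E'
from plant import r
import cv2
for n in("side","top"):
    p=r.camera_params(n);print(n,p)
    cv2.imwrite(f"pics/{n}0.png",cv2.resize(r.capture(n)[:,:,::-1],(800,600),interpolation=cv2.INTER_CUBIC))
print(r.get_state())
E
```

```text
side {'mtx': array([[363.66082146,   0.        , 255.79455744],
       [  0.        , 363.66082146, 187.42256705],
       [  0.        ,   0.        ,   1.        ]]), 'rvec': array([ 0.12928691, -2.80545492,  1.29061795]), 'tvec': array([0.5125114 , 0.12872209, 1.00689316])}
top {'mtx': array([[355.92093944,   0.        , 259.87560976],
       [  0.        , 355.92093944, 196.87207087],
       [  0.        ,   0.        ,   1.        ]]), 'rvec': array([ 2.13763513, -2.18444549,  0.14992058]), 'tvec': array([-0.0075022 ,  0.52377813,  1.22343656])}
{'time_s': 0.1, 'joints': array([ 9.24823170e+01,  2.05880024e+01,  6.37895514e-01, -1.87365072e-02,
       -7.01367510e+01, -1.65053037e+01]), 'qd': array([ 0.02792175, -0.03095673,  0.15041438,  0.05567512, -0.02353852,
        0.03508333]), 'joint_torque': array([-1.14636037e-03, -5.84160197e+01,  2.93752617e+01,  7.01575130e+00,
        1.01533189e-02, -4.96433904e-05]), 'tcp_pos': array([0.16349767, 0.65445911, 0.24469708]), 'eef_rot': array([ 1.79911717e+02, -7.79052984e-03, -1.40293603e+01]), 'contact_force': array([0.38109787, 0.33737983, 1.07123263]), 'moment': array([-0.05182787,  0.00674644, -0.03541815]), 'gripper_force': 0.0, 'gripper_width': 0.08782570337756701}
```

View pics/top0.png

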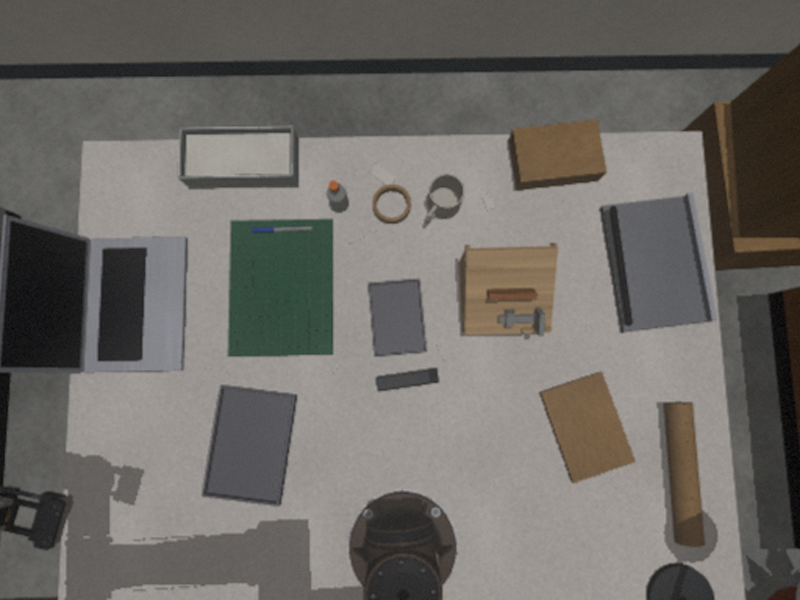

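View pics/side0.png

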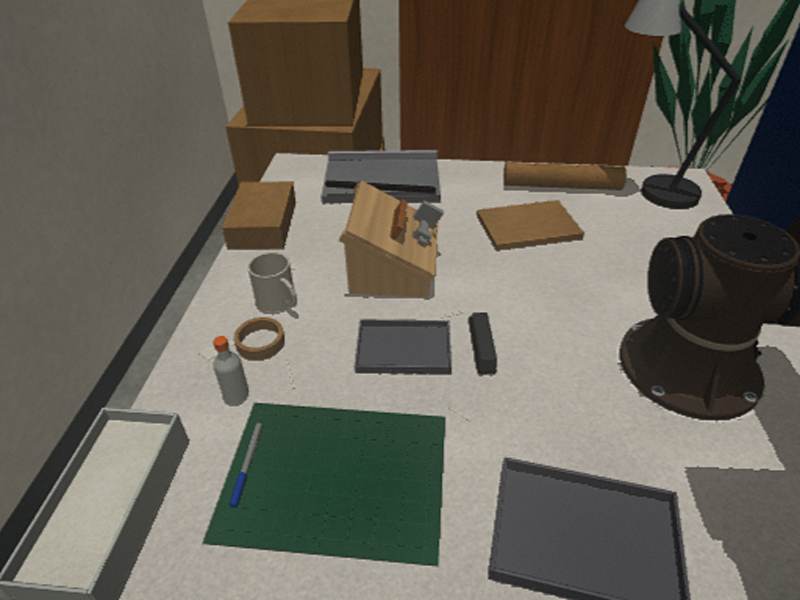

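Trays, as top-view pixels: small grey (397,317), about 75x52 px or 178x123 mm. Large grey (250,445), about 230 mm. Light-lined deep box (240,155), about 270 mm. The small one fits 170x120. I'll confirm it in an enlarged crop.

```bash
python3 - <<'E'
from plant import r
import cv2
def crop(n,x0,y0,x1,y1,s,f):
    im=r.capture(n)[y0:y1,x0:x1,::-1]
    im=cv2.resize(im,None,fx=s,fy=s,interpolation=cv2.INTER_CUBIC)
    im=cv2.convertScaleAbs(im,alpha=1.5)
    for i in range(0,x1-x0,10): cv2.putText(im,str(x0+i),(i*s,10),0,.35,(0,0,255));cv2.line(im,(i*s,0),(i*s,4),(0,0,255))
    for i in range(0,y1-y0,10): cv2.putText(im,str(y0+i),(0,i*s+4),0,.35,(0,0,255))
    cv2.imwrite(f,im)
crop("top",230,150,362,232,6,"pics/t1.png")
crop("side",210,110,290,195,7,"pics/s1.png")
E
```

```text
(no output)
```

View pics/t1.png

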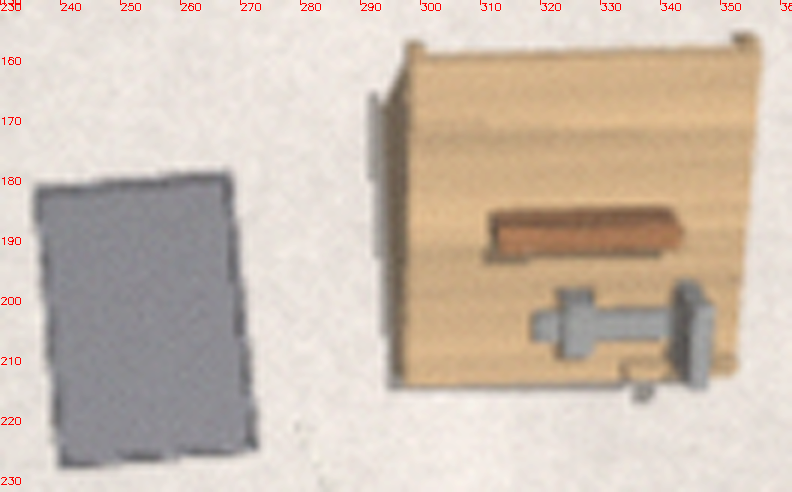

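View pics/s1.png

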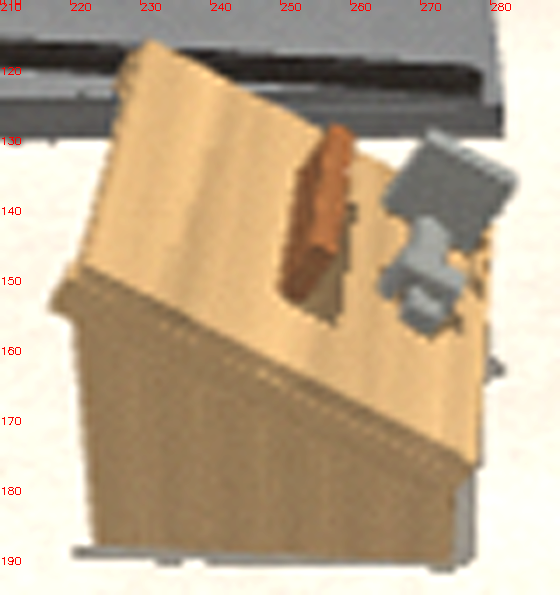

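The crops show the small tray's rim corners (top view, original px) at about (236,181), (268.5,179), (272.5,225) and (240,227.5). The box lid, brown handle at (328,190), staple at (325.5,204) and pin head plate at (345,205) are also clear. Next I fit the poses.

```bash
cat >h.py <<'E'
import numpy as np,cv2
from plant import r
from scipy.optimize import least_squares
from scipy.spatial.transform import Rotation as Ro
P={n:r.camera_params(n) for n in("side","top")}
def proj(n,X):
    p=P[n];return cv2.projectPoints(np.asarray(X,float).reshape(-1,3),p["rvec"],p["tvec"],p["mtx"],None)[0][:,0]
def ray(n,uv,z):
    p=P[n];R=cv2.Rodrigues(p["rvec"])[0];c=-R.T@p["tvec"]
    d=R.T@np.linalg.inv(p["mtx"])@np.r_[uv,1];return c+d*(z-c[2])/d[2]
def T(q,X): # planar pose (x,y,yaw rad)
    return Ro.from_euler('z',q[2]).apply(np.asarray(X,float))+[q[0],q[1],0]
U=Ro.from_euler('y',-30,degrees=True)
def lid(X): return U.apply(np.asarray(X,float))+[0,0,.1026]
def fit(f,q0,obs):
    s=least_squares(lambda q:np.concatenate([(proj(n,f(q,X))[0]-uv) for n,X,uv in obs]),q0,loss='soft_l1')
    return s.x,s.fun.reshape(-1,2)
E
python3 - <<'E'
from h import *
np.set_printoptions(precision=4,suppress=True)
for n in P:
    R=cv2.Rodrigues(P[n]["rvec"])[0];print(n,-R.T@P[n]["tvec"])
t=lambda a,b:(230+a/6-.4,150+b/6-.4)
s=lambda a,b:(210+a/7-.4,110+b/7-.4)
v=lambda a,b:(a*.64-.2,b*.64-.2)
L=.009
obs=[("top",lid([-.093,.095,L]),t(405,384)),("top",lid([-.093,-.095,L]),t(737,375)),
("top",lid([.093,.095,L]),t(412,57)),("top",lid([.093,-.095,L]),t(756,49)),
("side",lid([.093,.095,L]),s(88,266)),("side",lid([.093,-.095,L]),s(150,42)),
("side",lid([-.093,.095,L]),s(475,467)),("side",[-.0825,.095,0],s(452,563)),("side",[.0825,.095,0],s(97,545))]
q,e=fit(T,[.6,-.2,0],obs);print("box",q[:2],np.degrees(q[2]));print(e.round(1).tolist())
for nm,X in dict(hL=[0,.05,.043],hR=[0,-.05,.043],staple_top=[-.062,0,.028]).items():
    X=T(q,lid(X)); 
    a=proj("top",X)[0]; b=proj("side",X)[0];print(nm,X,"t1",(a-[230,150]+.4)*6,"s1",(b-[210,110]+.4)*7)
# pin head: top-edge corners (+y face), y free and x
obsp=[("side",[.025,.006,.046],s(435,135)),("side",[-.025,.006,.046],s(515,183)),("side",[-.025,.006,0],s(472,245)),
("top",[-.025,.006,.046],t(690,386)),("top",[-.025,-.006,.046],t(709,386)),("top",[.025,.006,.046],t(677,284)),("top",[.025,-.006,.046],t(703,284))]
fp=lambda p,X:T(q,lid(np.array(X)+[p[0],p[1],.009]))
p,e=fit(fp,[-.062,-.058],obsp);print("pin in lid",p,e.round(1).tolist())
g=fp(p,[0,0,.046]);print("pin_grip",g)
# tray
o=[("top",[a*.085,b*.06,.018],uv) for (a,b),uv in {(1,1):t(36,186),(1,-1):t(232,172),(-1,-1):t(257,450),(-1,1):t(60,467)}.items()]
o+=[("side",[a*.085,b*.06,.018],uv) for (a,b),uv in {(1,1):v(357,371),(-1,1):v(451,371),(-1,-1):v(449,320),(1,-1):v(361,320)}.items()]
q2,e=fit(T,[.55,0,0],o);print("tray",q2[:2],np.degrees(q2[2]),e.round(1).tolist())
o=[("top",[a*.16,b*.12,.003],v(*uv)) for (a,b),uv in {(1,1):(231,220),(1,-1):(333,220),(-1,-1):(333,355),(-1,1):(229,355)}.items()]
o+=[("side",[a*.16,b*.12,.003],v(*uv)) for (a,b),uv in {(1,1):(205,543),(1,-1):(253,403),(-1,-1):(445,416),(-1,1):(438,563)}.items()]
q3,e=fit(T,[.55,.3,0],o);print("mat",q3[:2],np.degrees(q3[2]),e.round(1).tolist())
for nm,uv,z in [("tape",(392,203),.02),("glue",(337,195),.06),("mug",(445,192),.08),("stapler",(407,379),.03),("kn",(283,230),.01)]: print(nm,ray("top",v(*uv),z))
E
```

```text
side [0.4355 0.727  0.7582]
top [ 0.3645 -0.0026  1.28  ]
box [ 0.5505 -0.2381] 0.5797372230982504
[[-0.3, -1.5], [-0.4, -1.8], [-0.4, 0.8], [0.8, 0.4], [0.1, -0.2], [0.2, -0.5], [-0.9, -1.5], [1.1, 0.5], [0.3, 0.6]]
hL [ 0.5285 -0.1884  0.1398] t1 [497.0624 243.0198] s1 [331.0223 247.7438]
hR [ 0.5295 -0.2884  0.1398] t1 [681.3927 237.3642] s1 [349.3549 126.5324]
staple_top [ 0.4828 -0.2388  0.0958] t1 [578.2449 333.567 ] s1 [441.8232 270.8555]
pin in lid [-0.0572 -0.0603] [[-1.7, 0.0], [-0.1, 0.2], [-1.2, 1.2], [-0.9, -0.3], [-0.5, -0.5], [2.3, 2.8], [1.6, 2.6]]
pin_grip [ 0.474  -0.2992  0.1216]
tray [0.5059 0.0042] 4.024421857825677 [[-0.9, -0.1], [-0.3, -0.7], [0.1, 0.1], [-0.9, 0.3], [-1.2, -2.7], [1.2, -1.9], [0.7, 0.4], [-0.3, -0.2]]
mat [0.5855 0.2694] 0.1679391997558539 [[-0.2, -0.1], [-0.2, -1.5], [0.6, -1.0], [-0.3, 0.7], [-1.2, -0.3], [0.7, -0.5], [0.3, -0.3], [0.8, 0.6]]
tape [0.7734 0.0091 0.02  ]
glue [0.7815 0.133  0.06  ]
mug [ 0.777  -0.1105  0.08  ]
stapler [ 0.3642 -0.0167  0.03  ]
kn [0.7162 0.2652 0.01  ]
```

```bash
cat >fit.py <<'E'
from h import *
np.set_printoptions(precision=4,suppress=True)
t=lambda a,b:(230+a/6-.4,150+b/6-.4)
s=lambda a,b:(210+a/7-.4,110+b/7-.4)
v=lambda a,b:(a*.64-.2,b*.64-.2)
L=.009
obs=[("top",lid([-.101,.095,.008]),t(405,384)),("top",lid([-.101,-.095,.008]),t(737,375)),
("top",lid([.093,.095,L]),t(412,57)),("top",lid([.093,-.095,L]),t(756,49)),
("side",lid([.093,.095,L]),s(88,266)),("side",lid([.093,-.095,L]),s(150,42)),
("side",lid([-.101,.095,.008]),s(475,467)),("side",[.0825,.095,0],s(97,545)),
("top",lid([-.007,.05,.043]),t(497,255)),("top",lid([-.007,-.05,.043]),t(684,249)),
("side",lid([.007,-.05,.043]),s(333,126)),("side",lid([-.007,-.05,.043]),s(356,137))]
q,e=fit(T,[.6,-.2,0],obs);print("box",q[:2],np.degrees(q[2]));print(e.round(1).tolist())
obsp=[("side",[.025,.006,.046],s(435,135)),("side",[-.025,.006,.046],s(515,183)),("side",[-.025,.006,0],s(472,245)),
("top",[-.025,.006,.046],t(690,386)),("top",[-.025,-.006,.046],t(709,386)),("top",[.025,.006,0],t(677,284)),("top",[.025,-.006,0],t(703,284))]
fp=lambda p,X:T(q,lid(np.array(X)+[p[0],p[1],.009]))
p,e=fit(fp,[-.062,-.058],obsp);print("pin in lid",p,e.round(1).tolist())
print("pin_grip",fp(p,[0,0,.046]),"handle",T(q,lid([0,0,.043])))
o=[("top",[a*.085,b*.06,.018],uv) for (a,b),uv in {(1,1):t(36,186),(1,-1):t(232,172),(-1,-1):t(257,450),(-1,1):t(60,467)}.items()]
o+=[("side",[a*.085,b*.06,z],uv) for (a,b,z),uv in {(1,1,0):v(357,371),(-1,1,0):v(451,371),(-1,-1,.018):v(449,320),(1,-1,.018):v(361,320)}.items()]
q2,e=fit(T,[.55,0,0],o);print("tray",q2[:2],np.degrees(q2[2]),e.round(1).tolist())
E
python3 fit.py
```

```text
box [ 0.5518 -0.2384] 0.5980826063133363
[[-0.3, 0.1], [-0.6, -0.2], [-0.4, 0.4], [0.9, -0.0], [-0.3, -0.2], [-0.2, -0.6], [0.8, -0.2], [-0.1, 0.5], [0.0, -0.4], [-0.5, -0.3], [0.1, -1.0], [0.5, -0.6]]
pin in lid [-0.0629 -0.0646] [[-0.6, 0.0], [1.0, 0.2], [-0.1, 1.2], [0.3, 0.8], [0.8, 0.7], [0.2, -1.5], [-0.6, -1.6]]
pin_grip [ 0.4705 -0.3039  0.1188] handle [ 0.5303 -0.2386  0.1398]
tray [0.5062 0.0014] 4.038297750381095 [[-0.1, -0.2], [0.4, -0.8], [0.9, -0.0], [-0.1, 0.3], [-0.7, 1.0], [0.8, 1.8], [0.7, -0.3], [-0.2, -0.9]]
```

```bash
cat >m.py <<'E'
from h import *
BOX=[.5518,-.2384,np.radians(.6)];PINLID=[-.0625,-.062];TRAY=[.5062,.0014,np.radians(4.04)];MAT=[.5855,.2694,np.radians(.17)]
DOWN=Ro.from_matrix(np.diag([1.,-1,-1]))
def Rt(yaw,tilt=0): # yaw rad, tilt uphill deg
    return Ro.from_euler('z',yaw)*Ro.from_euler('y',-tilt,degrees=True)*DOWN
def rel(ts):
    s=r.get_state();R0=Ro.from_euler('xyz',s["eef_rot"],degrees=True);p0=s["tcp_pos"]
    print("t",round(s["time_s"],2),"at",p0.round(4),s["eef_rot"].round(2),"F",s["contact_force"].round(1),"w",round(s["gripper_width"],4),round(s["gripper_force"],1))
    for p,R in ts:
        print((R0.inv().apply(np.array(p)-p0)*1000).round(1).tolist(),(R0.inv()*R).as_rotvec().round(4).tolist())
def onlid(x,y,z): return T(BOX,lid([x,y,z]))
E
python3 - <<'E'
from m import *
R=Rt(BOX[2],30);x,y=PINLID
rel([([.5,.25,.33],Rt(0,0)),(onlid(x,y,.16),R),(onlid(x,y,.009+.034),R)])
E
```

```text
t 0.2 at [0.1635 0.6546 0.245 ] [179.94  -0.   -14.03] F [ 0.  -1.   0.4] w 0.0877 0.0
[424.5, 311.1, -84.7] [0.001, 0.0, -0.2449]
[479.1, 866.1, 36.0] [0.0678, 0.5208, -0.2492]
[535.7, 851.2, 137.3] [0.0678, 0.5208, -0.2492]
```

```bash
python3 -m pendant '[[424,311,-85,0,0,-0.245],[424,311,-85,0,0,-0.245],[424,311,-85,0,0,-0.245],[424,311,-85,0,0,-0.245],[424,311,-85,0,0,-0.245],[424,311,-85,0,0,-0.245],[424,311,-85,0,0,-0.245],[424,311,-85,0,0,-0.245],[424,311,-85,0,0,-0.245],[479,866,36,0.068,0.521,-0.249],[479,866,36,0.068,0.521,-0.249],[479,866,36,0.068,0.521,-0.249],[479,866,36,0.068,0.521,-0.249],[479,866,36,0.068,0.521,-0.249],[479,866,36,0.068,0.521,-0.249],[479,866,36,0.068,0.521,-0.249],[479,866,36,0.068,0.521,-0.249],[479,866,36,0.068,0.521,-0.249],[479,866,36,0.068,0.521,-0.249],[479,866,36,0.068,0.521,-0.249]]' 36 15
cat >tgt.py <<'E'
from m import *
R=Rt(BOX[2],30);x,y=PINLID
rel([(onlid(x,y,.16),R),(onlid(x,y,.009+.034),R)])
E
python3 tgt.py
```

```text
time_s: 2.7
tcp_pos: [0.4181, -0.3039, 0.2091]
eef_rot: [-179.9, -30.0, 0.4]
contact_force: [0.8, 0.4, 0.6]
gripper_width: 0.036
gripper_force: 0.0
t 2.7 at [ 0.4181 -0.3039  0.2091] [-179.9   -30.04    0.39] F [0.8 0.4 0.6] w 0.036 0.0
[0.6, -2.1, -0.5] [0.0001, -0.0007, -0.0032]
[0.5, -2.1, 116.5] [0.0001, -0.0007, -0.0032]
```

```bash
python3 -m pendant '[[0,-2,40,0,0,-0.003],[0,-2,75,0,0,-0.003],[0,-2,95,0,0,-0.003],[0,-2,105,0,0,-0.003],[0,-2,112,0,0,-0.003],[0,-2,115,0,0,-0.003]]'
python3 - <<'E'
from plant import r
import cv2,numpy as np
a=r.capture("side")[90:200,200:310,::-1];b=r.capture("top")[140:250,270:380,::-1]
cv2.imwrite("pics/g1.png",cv2.convertScaleAbs(cv2.resize(np.hstack([a,b]),(800,400),interpolation=cv2.INTER_CUBIC),alpha=1.5))
E
```

```text
time_s: 3.45
tcp_pos: [0.4761, -0.2988, 0.1103]
eef_rot: [180.0, -30.1, 0.8]
contact_force: [0.5, -0.5, 0.3]
gripper_width: 0.036
gripper_force: 0.0
```

View pics/g1.png

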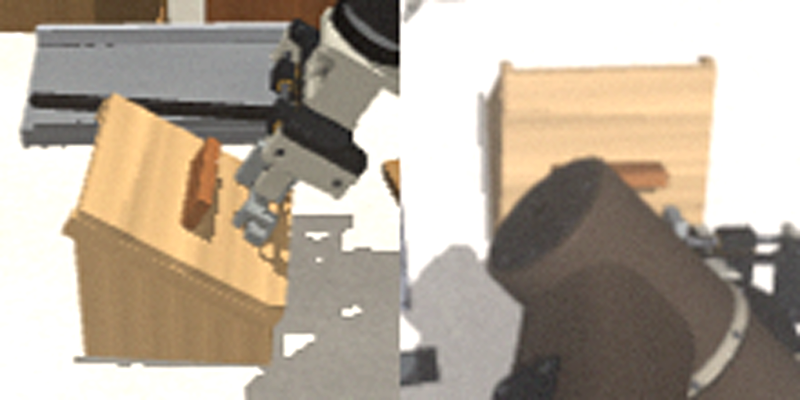

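The side view shows the fingers straddling the pin head at about (262,205), clear of the staple, and there is no contact force. I close and check.

```bash
python3 -m pendant '[[0,0,0,0,0,0],[0,0,0,0,0,0],[0,0,0,0,0,0],[0,0,0,0,0,0]]' 0 25; python3 tgt.py
```

```text
time_s: 4.05
tcp_pos: [0.4761, -0.299, 0.1105]
eef_rot: [179.9, -30.1, 0.8]
contact_force: [-2.0, -0.5, 3.6]
gripper_width: 0.0118
gripper_force: 25.0
t 4.05 at [ 0.4761 -0.299   0.1105] [179.94 -30.07   0.76] F [-2.  -0.5  3.6] w 0.0118 25.0
[-0.2, 2.1, -115.0] [-0.0004, -0.0012, 0.0024]
[-0.4, 2.2, 2.0] [-0.0004, -0.0012, 0.0024]
```

```bash
python3 -m pendant '[[0,0,-1,0,0,0],[0,5,-1,0,0,0],[0,12,-1,0,0,0],[0,20,-1,0,0,0],[0,28,-1,0,0,0],[0,36,-1,0,0,0],[0,44,-1,0,0,0],[0,52,-1,0,0,0],[0,60,-1,0,0,0],[0,68,-1,0,0,0],[0,72,-1,0,0,0],[0,72,-1,0,0,0]]'; python3 tgt.py
```

```text
time_s: 5.55
tcp_pos: [0.4763, -0.371, 0.1108]
eef_rot: [180.0, -30.0, 0.7]
contact_force: [-0.6, -0.6, -1.3]
gripper_width: 0.0119
gripper_force: 25.0
t 5.55 at [ 0.4763 -0.371   0.1108] [179.99 -30.01   0.72] F [-0.6 -0.6 -1.3] w 0.0119 25.0
[0.2, -69.9, -114.4] [-0.0009, -0.0003, 0.0019]
[0.1, -69.8, 2.6] [-0.0009, -0.0003, 0.0019]
```

```bash
python3 - <<'E'
from m import *
print(r.get_state()["joints"].round(1))
a=TRAY[2]-np.pi/2;p=T(TRAY,[-.04,0,0]);s=r.get_state()["tcp_pos"]
Rc=Rt(BOX[2],30)
rel([(s+[0,0,.17],Rc),([.5,-.2,.28],Rt(-.7,0)),(p+[0,0,.12],Rt(a)),(p+[0,0,.06],Rt(a))])
E
```

```text
[-31.5  13.6 -23.8 -31.8 -30.4 146.7]
t 5.55 at [ 0.4763 -0.371   0.1108] [179.99 -30.01   0.72] F [-0.6 -0.6 -1.3] w 0.0119 25.0
[85.0, 0.0, -147.2] [-0.0009, -0.0003, 0.0019]
[107.1, -170.6, -133.6] [-0.1864, -0.5014, 0.6959]
[0.0, -369.6, -10.7] [-0.3954, -0.4192, 1.4753]
[-30.0, -369.7, 41.2] [-0.3954, -0.4192, 1.4753]
```

```bash
python3 -m pendant '[[15,0,-26,0,0,0],[40,0,-69,0,0,0],[65,0,-112,0,0,0],[85,0,-147,0,0,0],[85,0,-147,0,0,0],[107,-170,-134,-0.186,-0.501,0.696],[107,-170,-134,-0.186,-0.501,0.696],[107,-170,-134,-0.186,-0.501,0.696],[107,-170,-134,-0.186,-0.501,0.696],[107,-170,-134,-0.186,-0.501,0.696],[0,-370,-11,-0.395,-0.419,1.475],[0,-370,-11,-0.395,-0.419,1.475],[0,-370,-11,-0.395,-0.419,1.475],[0,-370,-11,-0.395,-0.419,1.475],[0,-370,-11,-0.395,-0.419,1.475],[0,-370,-11,-0.395,-0.419,1.475],[0,-370,-11,-0.395,-0.419,1.475],[0,-370,-11,-0.395,-0.419,1.475]]'
python3 - <<'E'
from m import *
a=TRAY[2]-np.pi/2;p=T(TRAY,[-.04,0,0])
rel([(p+[0,0,.12],Rt(a)),(p+[0,0,.04],Rt(a))])
A=r.capture("side")[150:260,200:310,::-1];b=r.capture("top")[140:250,210:320,::-1]
cv2.imwrite("pics/g2.png",cv2.convertScaleAbs(cv2.resize(np.hstack([A,b]),(800,400),interpolation=cv2.INTER_CUBIC),alpha=1.5))
E
```

```text
time_s: 7.8
tcp_pos: [0.4658, -0.001, 0.1201]
eef_rot: [-180.0, -0.0, -85.8]
contact_force: [-0.5, -0.6, -1.5]
gripper_width: 0.0117
gripper_force: 25.0
t 7.8 at [ 0.4658 -0.001   0.1201] [-1.7998e+02 -1.0000e-02 -8.5830e+01] F [-0.5 -0.6 -1.5] w 0.0117 25.0
[0.5, -0.4, 0.1] [-0.0003, -0.0002, 0.0022]
[0.4, -0.4, 80.1] [-0.0003, -0.0002, 0.0022]
```

View pics/g2.png

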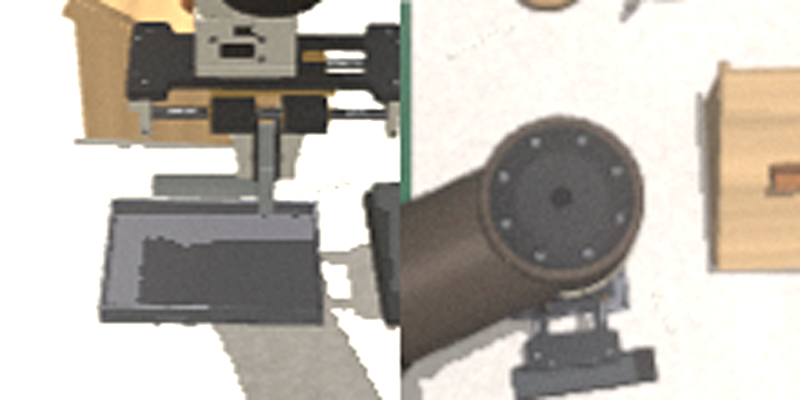

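The pin hangs level above the small tray, head at about (265,160) and shank towards the box side (155,185). Lower it slowly until contact.

```bash
python3 -m pendant '[[0,0,30,0,0,0],[0,0,55,0,0,0],[0,0,66,0,0,0],[0,0,72,0,0,0],[0,0,75,0,0,0],[0,0,75,0,0,0]]'; python3 -m pendant '[[0,0,1.5,0,0,0],[0,0,3,0,0,0],[0,0,3,0,0,0]]'
```

```text
time_s: 8.65
tcp_pos: [0.4664, -0.0007, 0.0457]
eef_rot: [-179.9, -0.0, -85.9]
contact_force: [-0.5, 0.7, -0.9]
gripper_width: 0.0123
gripper_force: 25.0
time_s: 9.02
tcp_pos: [0.4661, -0.0008, 0.0423]
eef_rot: [-180.0, -0.0, -85.9]
contact_force: [-0.1, -0.4, -1.6]
gripper_width: 0.0118
gripper_force: 25.0
```

```bash
python3 -m pendant '[[0,0,1,0,0,0],[0,0,1.5,0,0,0],[0,0,1.5,0,0,0]]';python3 -m pendant '[[0,0,1,0,0,0],[0,0,1.5,0,0,0],[0,0,1.5,0,0,0]]'
```

```text
time_s: 9.4
tcp_pos: [0.4661, -0.0008, 0.0407]
eef_rot: [-180.0, -0.0, -85.9]
contact_force: [-0.1, -0.6, -1.8]
gripper_width: 0.0121
gripper_force: 25.0
time_s: 9.78
tcp_pos: [0.4662, -0.0008, 0.0401]
eef_rot: [-179.9, -0.0, -85.9]
contact_force: [-4.2, 0.6, 12.0]
gripper_width: 0.0122
gripper_force: 25.0
```

```bash
python3 -m pendant '[[0,0,-0.5,0,0,0],[0,0,-0.5,0,0,0],[0,0,-0.5,0,0,0]]' 28; python3 -m pendant '[[0,0,-15,0,0,0],[0,0,-50,0,0,0],[0,0,-110,0,0,0],[0,0,-170,0,0,0],[0,0,-215,0,0,0],[0,0,-215,0,0,0]]'
python3 - <<'E'
from m import *
R=Rt(BOX[2],30)*Ro.from_euler('z',90,degrees=True)
print(r.get_state()["joints"].round(1))
rel([(onlid(0,0,.15),R),(onlid(0,0,.032),R)])
A=r.capture("side")[110:260,195:305,::-1];b=r.capture("top")[140:290,210:370,::-1]
cv2.imwrite("pics/g3.png",cv2.convertScaleAbs(cv2.resize(np.hstack([A,b]),(792,440),interpolation=cv2.INTER_CUBIC),alpha=1.5))
E
```

```text
time_s: 10.15
tcp_pos: [0.4661, -0.0008, 0.0397]
eef_rot: [-180.0, -0.0, -85.9]
contact_force: [-0.0, 0.4, 0.9]
gripper_width: 0.0273
gripper_force: 0.0
time_s: 10.9
tcp_pos: [0.4679, -0.0003, 0.2586]
eef_rot: [-179.6, 0.1, -85.9]
contact_force: [-0.2, 0.4, -0.6]
gripper_width: 0.0281
gripper_force: 0.0
[ 24.2  -0.2 -23.5   0.1 -66.3 -20.1]
t 10.9 at [ 4.679e-01 -3.000e-04  2.586e-01] [-1.7956e+02  9.0000e-02 -8.5900e+01] F [-0.2  0.4 -0.6] w 0.0281 0.0
[238.9, 8.4, 25.6] [0.5157, 0.0178, 0.0592]
[242.7, -49.7, 128.3] [0.5157, 0.0178, 0.0592]
```

View pics/g3.png

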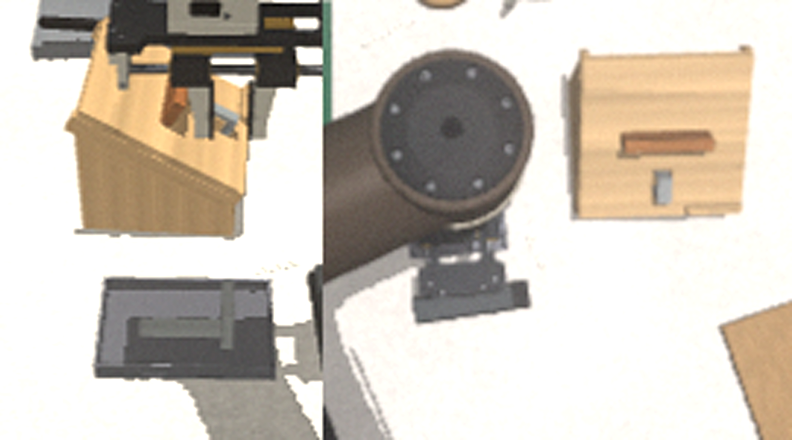

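The pin lies flat inside the tray (head at 228,315, tip at 130,325 in the side crop). The lid and the staple (662,187 in the top crop) are unchanged. Approach the handle.

```bash
python3 -m pendant '[[239,8,0,0.516,0.018,0.059],[239,8,0,0.516,0.018,0.059],[239,8,0,0.516,0.018,0.059],[239,8,0,0.516,0.018,0.059],[239,8,20,0.516,0.018,0.059],[239,8,25,0.516,0.018,0.059],[239,8,25,0.516,0.018,0.059]]' 34
cat >tg2.py <<'E'
from m import *
R=Rt(BOX[2],30)*Ro.from_euler('z',90,degrees=True)
rel([(onlid(0,0,.15),R),(onlid(0,0,.032),R)])
E
python3 tg2.py
```

```text
time_s: 11.88
tcp_pos: [0.4746, -0.2391, 0.2286]
eef_rot: [-150.5, -0.1, -89.4]
contact_force: [0.0, 0.1, 0.6]
gripper_width: 0.0338
gripper_force: 0.0
t 11.88 at [ 0.4746 -0.2391  0.2286] [-1.5054e+02 -1.2000e-01 -8.9350e+01] F [0.  0.1 0.6] w 0.0338 0.0
[0.1, -3.9, -2.3] [0.0095, -0.0014, 0.0018]
[-0.1, -5.0, 115.7] [0.0095, -0.0014, 0.0018]
```

```bash
python3 -m pendant '[[0,0,0,0,0,0],[0,0,0,0,0,0]]'; python3 tg2.py
```

```text
time_s: 12.12
tcp_pos: [0.4756, -0.2389, 0.2304]
eef_rot: [-150.3, -0.2, -89.3]
contact_force: [0.1, 0.0, 0.6]
gripper_width: 0.0341
gripper_force: 0.0
t 12.12 at [ 0.4756 -0.2389  0.2304] [-150.34   -0.16  -89.3 ] F [0.1 0.  0.6] w 0.0341 0.0
[0.3, -2.1, -1.2] [0.006, -0.0015, 0.0029]
[0.1, -2.8, 116.8] [0.006, -0.0015, 0.0029]
```

```bash
python3 -m pendant '[[0,-2.5,40,0.006,0,0.003],[0,-2.5,70,0.006,0,0.003],[0,-2.5,70,0.006,0,0.003],[0,-2.5,70,0.006,0,0.003]]'; python3 tg2.py
python3 - <<'E'
from m import *
A=r.capture("side")[90:200,200:310,::-1]
cv2.imwrite("pics/g4.png",cv2.convertScaleAbs(cv2.resize(A,(550,550),interpolation=cv2.INTER_CUBIC),alpha=1.5))
E
```

```text
time_s: 12.62
tcp_pos: [0.5121, -0.2393, 0.171]
eef_rot: [-150.0, -0.1, -89.5]
contact_force: [0.4, 0.7, 0.1]
gripper_width: 0.0339
gripper_force: 0.0
t 12.62 at [ 0.5121 -0.2393  0.171 ] [-1.5002e+02 -7.0000e-02 -8.9510e+01] F [0.4 0.7 0.1] w 0.0339 0.0
[-0.3, -0.2, -70.9] [0.0003, -0.0021, -0.001]
[-0.6, -0.2, 47.1] [0.0003, -0.0021, -0.001]
```

View pics/g4.png

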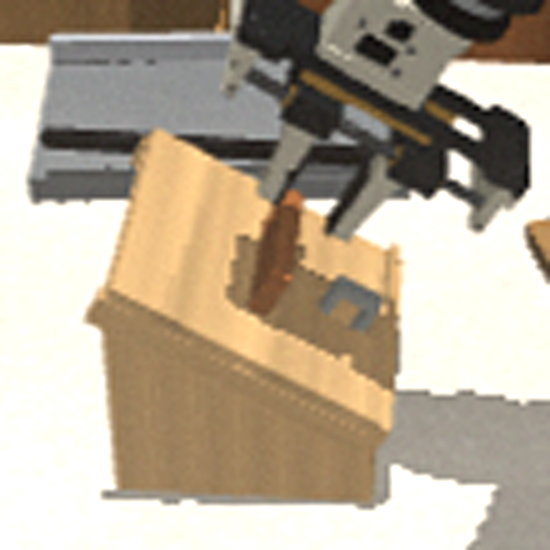

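The fingers straddle the handle (tips at (270,190) and (340,225), handle near (280,240)), so I go on slowly.

```bash
python3 -m pendant '[[0,0,12,0,0,0],[0,0,22,0,0,0],[0,0,30,0,0,0],[0,0,37,0,0,0],[0,0,42,0,0,0],[0,0,45,0,0,0],[0,0,45,0,0,0]]'; python3 -m pendant '[[0,0,0,0,0,0],[0,0,0,0,0,0],[0,0,0,0,0,0],[0,0,0,0,0,0]]' 0 50; python3 tg2.py
```

```text
time_s: 13.55
tcp_pos: [0.5343, -0.2394, 0.131]
eef_rot: [-150.1, -0.1, -89.6]
contact_force: [0.0, 0.7, -0.8]
gripper_width: 0.034
gripper_force: 0.0
time_s: 14.05
tcp_pos: [0.5341, -0.2394, 0.1313]
eef_rot: [-150.0, -0.1, -89.6]
contact_force: [-3.1, 0.8, 2.4]
gripper_width: 0.0134
gripper_force: 50.0
t 14.05 at [ 0.5341 -0.2394  0.1313] [-1.5005e+02 -5.0000e-02 -8.9560e+01] F [-3.1  0.8  2.4] w 0.0134 50.0
[-0.5, -0.9, -116.3] [0.0008, -0.0022, -0.002]
[-0.8, -1.0, 1.7] [0.0008, -0.0022, -0.002]
```

```bash
python3 -m pendant '[[0,0,-4,0,0,0],[0,0,-10,0,0,0],[0,0,-18,0,0,0],[0,0,-28,0,0,0],[0,0,-40,0,0,0],[0,0,-55,0,0,0],[0,0,-75,0,0,0],[0,0,-100,0,0,0],[0,0,-125,0,0,0],[0,0,-135,0,0,0],[0,0,-135,0,0,0]]'
python3 - <<'E'
from m import *
R=Rt(np.radians(-90)); p=T(MAT,[0,0,0])
rel([([.52,-.12,.26],R),([.56,.1,.22],R),(p+[0,0,.12],R),(p+[0,0,.04],R)])
E
```

```text
time_s: 15.42
tcp_pos: [0.4668, -0.2398, 0.2491]
eef_rot: [-149.9, -0.1, -89.6]
contact_force: [0.8, -0.4, -3.4]
gripper_width: 0.0138
gripper_force: 50.0
t 15.43 at [ 0.4668 -0.2398  0.2491] [-1.4994e+02 -7.0000e-02 -8.9570e+01] F [ 0.8 -0.4 -3.4] w 0.0138 50.0
[-119.4, -52.3, 17.5] [-0.5247, 0.0007, 0.0077]
[-339.2, -68.5, 72.8] [-0.5247, 0.0007, 0.0077]
[-508.5, -41.7, 172.5] [-0.5247, 0.0007, 0.0077]
[-508.6, -1.6, 241.8] [-0.5247, 0.0007, 0.0077]
```

```bash
python3 -m pendant '[[-15,-30,-25,0,0,0],[-50,-50,5,-0.15,0,0],[-85,-52,10,-0.3,0,0.004],[-119,-52,17,-0.42,0,0.007],[-160,-56,28,-0.525,0,0.007],[-205,-60,38,-0.525,0,0.007],[-250,-62,50,-0.525,0,0.007],[-295,-65,62,-0.525,0,0.007],[-340,-68,73,-0.525,0,0.007],[-385,-64,95,-0.525,0,0.007],[-430,-56,120,-0.525,0,0.007],[-475,-48,150,-0.525,0,0.007],[-500,-43,167,-0.525,0,0.007],[-508,-42,172,-0.525,0,0.007],[-508,-42,172,-0.525,0,0.007],[-508,-42,172,-0.525,0,0.007]]'
python3 - <<'E'
from m import *
R=Rt(np.radians(-90)); p=T(MAT,[0,0,0])
rel([(p+[0,0,.12],R),(p+[0,0,.037],R)])
A=r.capture("side")[:,:,::-1]
cv2.imwrite("pics/g5.png",cv2.convertScaleAbs(A,alpha=1.4))
E
```

```text
time_s: 17.42
tcp_pos: [0.5856, 0.2682, 0.1205]
eef_rot: [179.9, 0.1, -90.0]
contact_force: [-0.2, -0.2, -2.5]
gripper_width: 0.0138
gripper_force: 50.0
t 17.43 at [0.5856 0.2682 0.1205] [ 1.7992e+02  8.0000e-02 -8.9990e+01] F [-0.2 -0.2 -2.5] w 0.0138 50.0
[-1.2, 0.1, 0.5] [0.0014, 0.0014, 0.0002]
[-1.0, -0.0, 83.5] [0.0014, 0.0014, 0.0002]
```

View pics/g5.png

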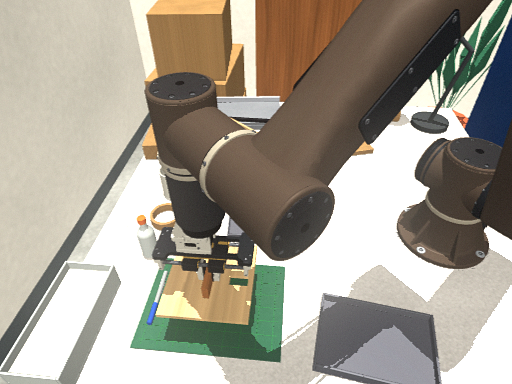

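The lid hangs level above the mat, around (208,293), with the knife clear at (157,300). Lower gently.

```bash
python3 -m pendant '[[-1,0,25,0,0,0],[-1,0,50,0,0,0],[-1,0,65,0,0,0],[-1,0,73,0,0,0],[-1,0,77,0,0,0],[-1,0,79,0,0,0],[-1,0,79,0,0,0]]'; python3 -m pendant '[[0,0,1,0,0,0],[0,0,2,0,0,0],[0,0,2,0,0,0]]'; python3 -m pendant '[[0,0,1,0,0,0],[0,0,1.5,0,0,0],[0,0,1.5,0,0,0]]'
```

```text
time_s: 18.35
tcp_pos: [0.5853, 0.2703, 0.0411]
eef_rot: [179.9, 0.1, -89.9]
contact_force: [0.2, -0.5, -2.8]
gripper_width: 0.0136
gripper_force: 50.0
time_s: 18.73
tcp_pos: [0.585, 0.2701, 0.0386]
eef_rot: [179.9, 0.0, -89.9]
contact_force: [0.2, 0.1, -2.6]
gripper_width: 0.0136
gripper_force: 50.0
time_s: 19.1
tcp_pos: [0.5851, 0.2701, 0.0372]
eef_rot: [179.9, 0.0, -89.9]
contact_force: [-0.3, 0.2, -2.1]
gripper_width: 0.0138
gripper_force: 50.0
```

```bash
python3 -m pendant '[[0,0,1,0,0,0],[0,0,1,0,0,0]]'; python3 -m pendant '[[0,0,0.8,0,0,0],[0,0,0.8,0,0,0]]'
```

```text
time_s: 19.35
tcp_pos: [0.5851, 0.2702, 0.037]
eef_rot: [179.9, 0.1, -89.9]
contact_force: [-2.8, -0.9, 5.4]
gripper_width: 0.0141
gripper_force: 50.0
time_s: 19.6
tcp_pos: [0.5851, 0.2701, 0.037]
eef_rot: [179.9, 0.1, -89.9]
contact_force: [-6.1, -1.2, 11.6]
gripper_width: 0.0137
gripper_force: 50.0
```

Contact. Relieve the load, open and retreat.

```bash
python3 -m pendant '[[0,0,-1,0,0,0],[0,0,-1,0,0,0],[0,0,-1,0,0,0],[0,0,-1,0,0,0]]' 40; python3 -m pendant '[[0,0,-10,0,0,0],[0,0,-30,0,0,0],[0,0,-70,0,0,0],[0,0,-120,0,0,0],[0,0,-170,0,0,0],[0,0,-200,0,0,0],[0,0,-200,0,0,0],[0,0,-200,0,0,0]]'
python3 - <<'E'
from m import *
A=r.capture("side")[:,:,::-1]
cv2.imwrite("pics/g6.png",cv2.convertScaleAbs(cv2.resize(A,(800,600)),alpha=1.4))
E
```

```text
time_s: 20.1
tcp_pos: [0.5851, 0.2701, 0.0362]
eef_rot: [179.9, 0.0, -89.9]
contact_force: [-0.2, 0.9, -0.1]
gripper_width: 0.0394
gripper_force: 0.0
time_s: 21.1
tcp_pos: [0.5851, 0.2697, 0.2362]
eef_rot: [179.8, 0.1, -89.9]
contact_force: [0.3, -0.3, -0.7]
gripper_width: 0.0398
gripper_force: 0.0
```

View pics/g6.png

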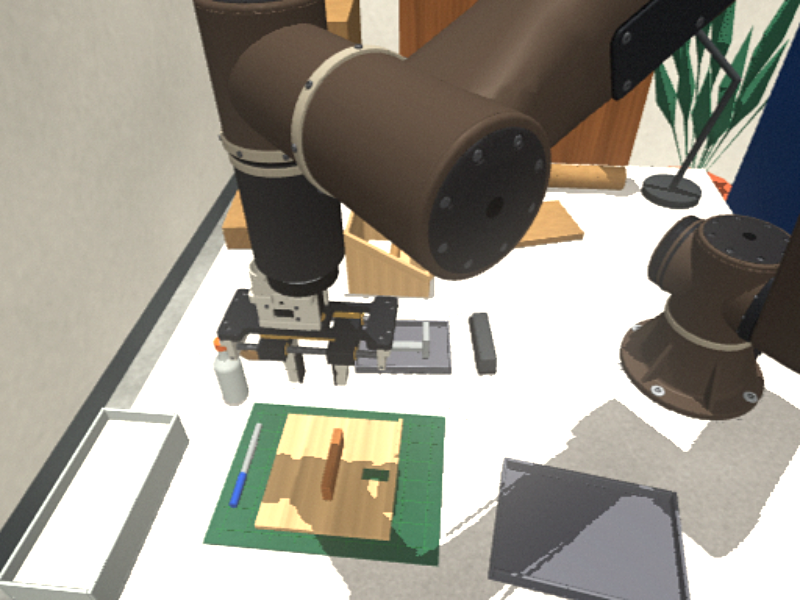

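The lid lies flat with its handle up in the middle of the mat (332,475), the pin is in the tray (410,345), the knife is untouched and the gripper is clear.

```bash
python3 -c "
from plant import r
print(r.close_job())"
```

```text
the job is handed in; nothing more can be done
None
```

I put the pin in the small grey tray and laid the lid flat, handle up, in the middle of the green mat, then handed the job in at about 21 s; no verdict came back, and the last side view showed both in place and no sign of anything else having moved.

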